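# Snug down a window ventilator cover in star order

### The arm

A 6-joint arm with a two-finger parallel gripper is mounted at the origin on the work surface. World frame = base frame: x ahead of the robot, y to its left, z up, the work surface at z = 0. Lengths are in m, angles in rad, forces in N, time in s.
With the tool pointing down it reaches from about 0.2 to 0.875 m from the base axis. Payload 3.4 kg.
Tool frame: the origin (TCP) lies between the finger pads; the fingertips stand 25 mm ahead of it and the grasp point (between the pads) lies 6 mm ahead of it (r.nose_length is the z of the fingertips in the tool frame, in m); z points along the fingers, y is the line along which they close (so a half turn about z gives the same grasp; the last joint's range is limited). The gripper opens to 94 mm and grips with 3 to 60 N. Pads are 16 mm wide; open, the fingers measure 119 mm over their backs; the gripper's body (75 mm by 177 mm) begins 78 mm behind the grasp point.
Start: joints at [-1.443, 0.276, 1.505, -0, 1.361, -0.121], TCP at [0.142, -0.557, 0.195] pointing down, gripper open.
Joint ranges: [-2.89, 2.89], [-0.75, 2.08], [0.22, 2.7], [-1.18, 4.32], [0.11, 2.71], [-2.7, 2.7]. Speed limits (rad/s): [2.57, 2.57, 3.14, 3.14, 3.14, 3.14].

### API

Orientations are given as a unit quaternion [w, x, y, z].
In Python, from plant import r, gripper_to, inverse_kinematics, vision, models, telemetry gives the robot as it stands. Calls block until the motion is done:
- r.move_to(position, orientation): joint-space move of the TCP to a pose.
- r.move_l(position, rot=None, vel=0.15, guard=None): straight line of the TCP; rot=None keeps the orientation; vel is the mean speed in m/s. With guard (N) it stops when the force on the tool has changed by that much, and returns True; else False.
- r.movej(angles): joint-space move.
- gripper_to(opening, f_grip=None): finger opening in m; f_grip is the grip in N (None keeps the last); returns when the fingers have stopped.
- r.hold(seconds).
- inverse_kinematics(position, orientation): joint angles nearest the present ones, or None.
- vision.snapshot(name): name is "scene" or "top" or "wrist"; returns the picture (384x512x3 uint8, red, green, blue); there is no depth.
- vision.get_calibration(name): a dict with "fx", "fy", "cx", "cy" (pixels), "D" ([k1, k2, p1, p2, k3] as OpenCV has them; the pictures are not rectified), "position" and "orientation" of the camera in the world. Camera axes: x right, y down, z forward; pixel columns grow to the right and rows downward; lengths in m; the calibration is good to about 2 mm. A picture is of the moment at which its call begins: read the wrist's pose just before it. get_calibration takes no time and is no camera call; for the wrist camera it gives the pose at the moment of the call.
A pose or a line that the arm cannot do raises r.PlanningError and nothing moves.
- r.sign_off(): hands the job in; it is judged then, once.
Trained networks look in the newest picture that a camera, given by its name, has taken for a name from the list of things; names that differ only in an ending like _2 or _b are one class to them, and where a whole thing is asked for, a point or a joint stands for the part that bears it (a point fixed in the world has none). Each returns a list of dicts, best first, with "score" (0 to 1); they miss things now and then, are a little off and sometimes report something else, mostly with a low value. They report only what shows in the picture. A call takes as long as a camera call. They do not tell look-alikes from the thing itself.
- models.boxes_of(thing, camera): "at" ([x, y, z] in m, in world coordinates, good to about 4 mm: the middle of the surface that is visible of it).
- models.regions_of(thing, camera): "pixels" (384x512 bool, what is visible of it).
- models.mark_of(thing, camera): "at" ([x, y, z] in m, in world coordinates, good to about 4 mm: a listed point, or the origin of a listed thing).
Readings, each from a call of its own:
- telemetry.current_t(): time.
- telemetry.current_joints(): joint angles.
- telemetry.current_dq(): joint speeds.
- telemetry.current_joint_efforts(): joint torques, N m.
- telemetry.current_ee_pos(): TCP position.
- telemetry.current_tool_rot(): TCP orientation.
- telemetry.current_wrist_force(): force on the tool from outside, world axes, zero at the start.
- telemetry.current_torque(): the same for the moment, N m.
- telemetry.current_opening(): finger opening in m.
- telemetry.current_finger_force(): force on a finger pad.
Only numpy, scipy, OpenCV 4.12 (cv2) and the standard library are available. Lean on these libraries where they do the work, as an engineer would, in place of code of your own. Each camera call takes 0.05 s, during which the arm holds its last target. There are 200 camera calls.

### The job

Fasten the ventilator cover to the window sash with its four thumb nuts, evenly and in star order, always going from one nut to the one straight across before starting the other pair. Go round twice: first give each nut about an eighth of a turn (45 degrees) clockwise, then tighten each until the cover is fully home on its seat and the nut is snug by feel, not overtightened. Don't let the cover cock over, leave the other things alone, and let go of everything at the end.

Things in the scene. Friction and masses are not known exactly. Their poses are not given: they have to be found in the camera images.
- sash: White window sash lying flat, fixed: 340 x 620 mm, 36 mm thick, one light filled with plywood, the other (+y side) glazed. Origin: on the table under the centre of the square ventilator cover; x, y along the edges of cover and sash, z up. A low aluminium rim (153 mm inside, 176 mm outside, top 42 mm above the table) surrounds the cover.
- cover: Loose white steel plate 150 x 150 x 6 mm with a low round boss in the middle (radius 26, height 12 mm), lying in the rim on a soft gasket under the nuts. Origin: centre of its underside, 38 mm above the table at the start; z its upward normal. Home is a hard metal seat 1.8 to 3.8 mm lower: that depth can only be felt. Crushing the gasket takes at most 5 N a corner.
- nut0: Thumb nut 0: round knurled steel head 34 mm across, 30 mm tall (grip across the diameter, any yaw), on a stud at (+55, +55) mm in the sash's x, y; straight across from nut 2. Below it a neck and a 40 mm sprung collar that bears on the cover. Origin: centre of the head, on the axis, about 72 mm above the table at the start; it sinks as the nut tightens but does not turn.
- nut1: Thumb nut 1: round knurled steel head 34 mm across, 30 mm tall (grip across the diameter, any yaw), on a stud at (-55, +55) mm in the sash's x, y; straight across from nut 3. Below it a neck and a 40 mm sprung collar that bears on the cover. Origin: centre of the head, on the axis, about 72 mm above the table at the start; it sinks as the nut tightens but does not turn.
- nut2: Thumb nut 2: round knurled steel head 34 mm across, 30 mm tall (grip across the diameter, any yaw), on a stud at (-55, -55) mm in the sash's x, y; straight across from nut 0. Below it a neck and a 40 mm sprung collar that bears on the cover. Origin: centre of the head, on the axis, about 72 mm above the table at the start; it sinks as the nut tightens but does not turn.
- nut3: Thumb nut 3: round knurled steel head 34 mm across, 30 mm tall (grip across the diameter, any yaw), on a stud at (+55, -55) mm in the sash's x, y; straight across from nut 1. Below it a neck and a 40 mm sprung collar that bears on the cover. Origin: centre of the head, on the axis, about 72 mm above the table at the start; it sinks as the nut tightens but does not turn.
- turn0 (a joint): Turn of nut 0 (rad), grows clockwise from above; 2.5 mm down per rad, stays put; 0 to 0.3 at the start; at 0, 0.8 to 1.3 mm of air under the collar. Moment felt when held just after a turn: under 0.06 N m until home (0.75 to 2.05 rad from the start), then +0.06 or so per 0.1 rad; half as much again in motion. Snug is 0.2 held (12 N clamp), over 0.28 too tight. Rubber bush: the head leads the nut 0.3 rad per N m.
- turn1 (a joint): Turn of nut 1 (rad), grows clockwise from above; 2.5 mm down per rad, stays put; 0 to 0.3 at the start; at 0, 0.8 to 1.3 mm of air under the collar. Moment felt when held just after a turn: under 0.06 N m until home (0.75 to 2.05 rad from the start), then +0.06 or so per 0.1 rad; half as much again in motion. Snug is 0.2 held (12 N clamp), over 0.28 too tight. Rubber bush: the head leads the nut 0.3 rad per N m.
- turn2 (a joint): Turn of nut 2 (rad), grows clockwise from above; 2.5 mm down per rad, stays put; 0 to 0.3 at the start; at 0, 0.8 to 1.3 mm of air under the collar. Moment felt when held just after a turn: under 0.06 N m until home (0.75 to 2.05 rad from the start), then +0.06 or so per 0.1 rad; half as much again in motion. Snug is 0.2 held (12 N clamp), over 0.28 too tight. Rubber bush: the head leads the nut 0.3 rad per N m.
- turn3 (a joint): Turn of nut 3 (rad), grows clockwise from above; 2.5 mm down per rad, stays put; 0 to 0.3 at the start; at 0, 0.8 to 1.3 mm of air under the collar. Moment felt when held just after a turn: under 0.06 N m until home (0.75 to 2.05 rad from the start), then +0.06 or so per 0.1 rad; half as much again in motion. Snug is 0.2 held (12 N clamp), over 0.28 too tight. Rubber bush: the head leads the nut 0.3 rad per N m.
- putty_knife: Bystander on the table: putty knife, grey handle and steel blade, about 185 mm long; origin at its underside. Leave it alone.
- putty_tin: Bystander on the table: putty tin, 80 mm across, 85 mm tall; origin at its underside. Leave it alone.
- sanding_block: Bystander on the table: cork sanding block, 90 x 50 x 28 mm; origin at its underside. Leave it alone.
There are look-alikes about, which are no part of the job. What is meant by the cover is not brown, and is the smaller of those in its own colour.

How it is judged:
On the way, in this order (a step that is already met when the one before it is completed fails the run):
1. one opposite pair has been nipped down (each nut sunk over 1.1 mm, about 25 degrees), the other pair not yet turned (under 0.8 mm), and no nut clamps over 9 N (((distance of each of nut0, nut2 from where it was at the start of the episode above 0.0011 m and distance of each of nut1, nut3 from where it was at the start of the episode below 0.0008 m and contact force between cover and nut0 below 9 N and contact force between cover and nut1 below 9 N and contact force between cover and nut2 below 9 N and contact force between cover and nut3 below 9 N) or (distance of each of nut1, nut3 from where it was at the start of the episode above 0.0011 m and distance of each of nut0, nut2 from where it was at the start of the episode below 0.0008 m and contact force between cover and nut0 below 9 N and contact force between cover and nut1 below 9 N and contact force between cover and nut2 below 9 N and contact force between cover and nut3 below 9 N))), for 0.1 s.
2. all four nuts nipped down over 1.1 mm, none clamping over 9 N yet (distance of each of nut0, nut1, nut2, nut3 from where it was at the start of the episode above 0.0011 m and contact force between cover and nut0 below 9 N and contact force between cover and nut1 below 9 N and contact force between cover and nut2 below 9 N and contact force between cover and nut3 below 9 N), for 0.1 s.
3. one opposite pair is snug (each bears on the cover with over 6 N) while the other pair is still slack (under 4.5 N) (((contact force between cover and nut0 above 6 N and contact force between cover and nut2 above 6 N and contact force between cover and nut1 below 4.5 N and contact force between cover and nut3 below 4.5 N) or (contact force between cover and nut1 above 6 N and contact force between cover and nut3 above 6 N and contact force between cover and nut0 below 4.5 N and contact force between cover and nut2 below 4.5 N))), for 0.1 s.
At the end, for the whole second after the job is handed in: Every nut bears on the cover with 7 to 20 N, the cover has sunk over 1.4 mm, the cover lies level within 0.012 rad (seated all round) and at rest (contact force between cover and nut0 between 7 and 20 N and contact force between cover and nut1 between 7 and 20 N and contact force between cover and nut2 between 7 and 20 N and contact force between cover and nut3 between 7 and 20 N and angle between cover's own z axis and vertical below 0.012 rad and distance of cover from where it was at the start of the episode above 0.0014 m and linear speed of cover below 0.01 m/s); the robot touches nothing.
It fails at once if a nut is overtightened (over 34 N between nut and cover, twist included) (contact force between cover and nut0 above 34 N or contact force between cover and nut1 above 34 N or contact force between cover and nut2 above 34 N or contact force between cover and nut3 above 34 N).
It fails at once if the cover is cocked by more than 0.028 rad (angle between cover's own z axis and vertical above 0.028 rad).
It fails at once if a bystander is moved more than 20 mm (distance of any of putty_knife, putty_tin, sanding_block from where it was at the start of the episode above 0.02 m).
It also fails if it takes over 72 s, if anything falls off the work surface, if the arm or the gripper's body presses on something with over 40 N, if the wrist force passes 120 N, or if a joint passes its speed limit or range.

## Working session

There is one attempt and no reset: what is moved stays moved. The work goes in short steps, each a Python script; the robot and the scene stay as the last script left them, time stands still between calls to the robot, and variables do not carry over. Pictures are saved under pics/ and viewed, at most 10 in all, crops included, and the job is handed in when it is done.

```bash
mkdir -p pics; ls; python3 - <<'E'
from plant import r, vision, models, telemetry
import cv2, numpy as np
for c in ("top","scene"):
    im=vision.snapshot(c); cv2.imwrite(f"pics/{c}0.png",im[:,:,::-1])
    for n in ("cover","sash","nut0","turn0","putty_tin"):
        print(c,n,[(np.round(d["at"],3).tolist(),round(d["score"],2)) for d in models.mark_of(n,c)])
    k=vision.get_calibration(c); print({a:np.round(b,3).tolist() for a,b in k.items()})
print(telemetry.current_t())
E
```

```text
pics
top cover [([0.176, -0.324, -0.0], 0.7), ([0.193, 0.326, -0.0], 0.58)]
top sash []
top nut0 [([0.596, -0.052, 0.075], 0.67), ([0.609, 0.059, 0.069], 0.63), ([0.493, 0.069, 0.072], 0.45), ([0.485, -0.034, 0.073], 0.41)]Traceback (most recent call last):
  File "<stdin>", line 6, in <module>
ValueError: it knows: cover, nut, putty_knife, putty_tin, sanding_block, sash
```

```bash
python3 - <<'E'
from plant import r, vision, models, telemetry
import cv2, numpy as np
for c in ("top","scene"):
    im=vision.snapshot(c); cv2.imwrite(f"pics/{c}1.png",im[:,:,::-1])
    for n in ("cover","sash","nut0","putty_tin","putty_knife","sanding_block"):
        print(c,n,[(np.round(d["at"],3).tolist(),round(d["score"],2)) for d in models.mark_of(n,c)])
    k=vision.get_calibration(c); print({a:np.round(b,3).tolist() for a,b in k.items()})
print(telemetry.current_t())
E
```

```text
top cover [([0.546, 0.006, 0.04], 0.97), ([0.174, -0.32, 0.002], 0.74), ([0.191, 0.328, 0.001], 0.62)]
top sash [([0.544, 0.013, 0.002], 0.55), ([0.63, -0.473, -0.0], 0.16)]
top nut0 [([0.608, -0.348, -0.005], 0.75), ([0.606, 0.056, 0.07], 0.52), ([0.594, -0.052, 0.075], 0.47), ([0.497, 0.072, 0.075], 0.42), ([0.486, -0.037, 0.071], 0.39)]
top putty_tin [([0.63, -0.476, 0.002], 0.58), ([0.61, -0.351, 0.0], 0.34)]
top putty_knife [([0.45, -0.414, 0.001], 0.55)]
top sanding_block [([0.61, -0.35, -0.001], 0.91)]
{'fx': 453.911, 'fy': 453.911, 'cx': 254.151, 'cy': 188.761, 'D': [-0.146, 0.0, 0.0, 0.0, 0.0], 'position': [0.312, -0.077, 1.623], 'orientation': [0.022, -0.704, 0.71, -0.021]}
scene cover [([0.177, -0.324, -0.003], 0.88), ([0.19, 0.325, -0.001], 0.86), ([0.547, 0.007, 0.037], 0.81)]
scene sash [([0.546, 0.012, -0.001], 0.58)]
scene nut0 [([0.61, 0.06, 0.072], 0.54), ([0.498, 0.07, 0.076], 0.48)]
scene putty_tin [([0.629, -0.475, -0.003], 0.8)]
scene putty_knife [([0.452, -0.412, -0.0], 0.73)]
scene sanding_block [([0.612, -0.348, -0.004], 0.91)]
{'fx': 398.624, 'fy': 398.624, 'cx': 254.931, 'cy': 193.838, 'D': [-0.099, 0.0, 0.0, 0.0, 0.0], 'position': [1.167, -0.234, 0.849], 'orientation': [-0.29, 0.721, 0.579, -0.246]}
0.9
```

View pics/top1.png

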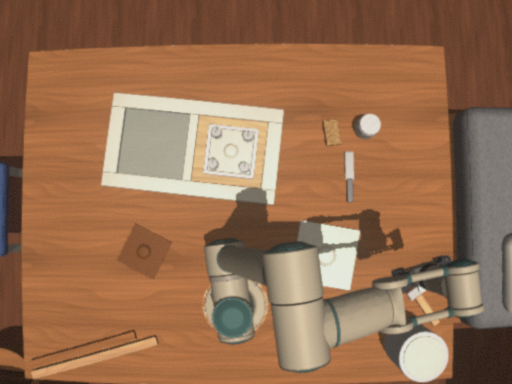

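View pics/scene1.png

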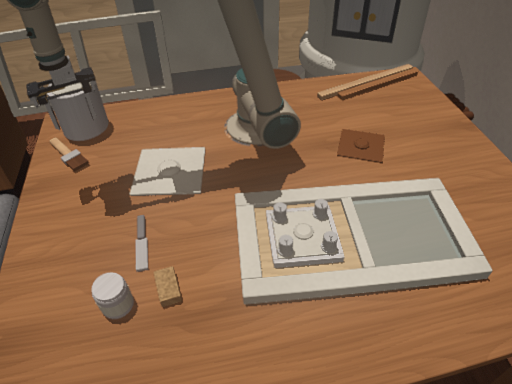

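Candidates for the cover are the white plate with nuts in the sash at top (231,151), the larger white plate on the table at (328,255), and the brown plate at (144,250). The one at (231,151) fits because it is white, the smaller of the two white ones, and sits in the rim under the nuts. I'll move above it and check with one close wrist crop.

```bash
cat > h.py <<'E'
from plant import r, gripper_to, inverse_kinematics, vision, models, telemetry
import cv2, numpy as np
from scipy.spatial.transform import Rotation as R
T=telemetry
def quat(yaw):  # tool down, tool y axis at world angle yaw+90deg... Rz(yaw)*Rx(pi)
    q=(R.from_euler('z',yaw)*R.from_euler('x',np.pi)).as_quat(); return [q[3],q[0],q[1],q[2]]
def pix2plane(k,uv,z):
    K=np.array([[k["fx"],0,k["cx"]],[0,k["fy"],k["cy"]],[0,0,1]])
    n=cv2.undistortPoints(np.array(uv,float).reshape(-1,1,2),K,np.array(k["D"],float)).reshape(-1,2)
    w,x,y,zz=k["orientation"]; d=R.from_quat([x,y,zz,w]).apply(np.c_[n,np.ones(len(n))])
    p=np.array(k["position"]); return p+d*((z-p[2])/d[:,2])[:,None]
E
python3 - <<'E'
from h import *
q=T.current_tool_rot(); print("start rot",np.round(q,3))
for yaw in np.arange(-3,3.2,.5):
    j=inverse_kinematics([.546,.01,.08],quat(yaw)); print(yaw, None if j is None else np.round(j,2))
r.move_to([.50,.01,.27],quat(-0.118)); print(T.current_t())
k=vision.get_calibration("wrist"); im=vision.snapshot("wrist"); cv2.imwrite("pics/w0.png",im[:,:,::-1])
for n in ("nut0","cover"):
    print(n,[(np.round(d["at"],4).tolist(),round(d["score"],2)) for d in models.mark_of(n,"wrist")])
for d in models.regions_of("nut0","wrist"):
    v,u=np.nonzero(d["pixels"]); print(round(d["score"],2),u.min(),u.max(),v.min(),v.max(),pix2plane(k,[(u.mean(),v.mean())],.075).round(4))
print({a:np.round(b,3).tolist() for a,b in k.items()},T.current_t(),np.round(T.current_joints(),3))
E
```

```text
start rot [ 0.     0.992  0.124 -0.   ]
-3.0 [-0.11  0.32  1.74  0.    1.07 -1.82]
-2.5 [-0.11  0.32  1.74  0.    1.07 -2.32]
-2.0 None
-1.5 None
-1.0 [-0.11  0.32  1.74 -0.    1.07  2.46]
-0.5 [-0.11  0.32  1.74 -0.    1.07  1.96]
0.0 [-0.11  0.32  1.74 -0.    1.07  1.46]
0.5 [-0.11  0.32  1.74 -0.    1.07  0.96]
1.0 [-0.11  0.32  1.74 -0.    1.07  0.46]
1.5 [-0.11  0.32  1.74 -0.    1.07 -0.04]
2.0 [-0.11  0.32  1.74  0.    1.07 -0.54]
2.5 [-0.11  0.32  1.74  0.    1.07 -1.04]
3.0 [-0.11  0.32  1.74  0.    1.07 -1.54]
3.3
nut0 [([0.6059, 0.0533, 0.0714], 0.8), ([0.5957, -0.0497, 0.0709], 0.73), ([0.4891, -0.0359, 0.0736], 0.67), ([0.4981, 0.0703, 0.0718], 0.59)]
cover [([0.5453, 0.0064, 0.0396], 0.96)]
0.97 277 311 156 193 [[ 0.4871 -0.0383  0.075 ]]
0.84 184 220 156 193 [[0.4995 0.0685 0.075 ]]
0.79 279 315 60 96 [[ 0.5934 -0.0497  0.075 ]]
0.55 180 217 60 96 [[0.6058 0.0554 0.075 ]]
{'fx': 336.677, 'fy': 336.677, 'cx': 253.031, 'cy': 191.761, 'D': [-0.008, 0.0, 0.0, 0.0, 0.0], 'position': [0.578, 0.0, 0.46], 'orientation': [-0.091, -0.657, 0.741, 0.101]} 3.5 [-0.12   0.127  1.517 -0.     1.498  1.57 ]
```

View pics/w0.png

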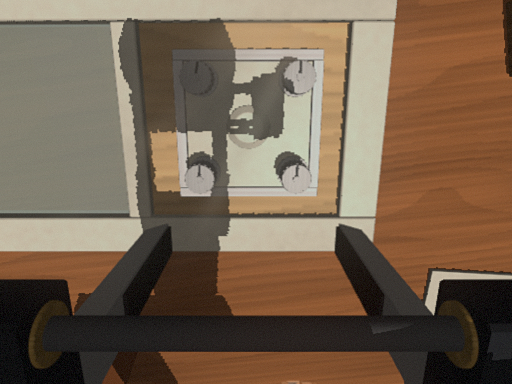

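The crop confirms it: the white cover lies in its rim inside the sash, with nut heads at (198,77), (299,77), (200,178) and (296,177). I'll grip nut 0 gently and read the forces.

```bash
cat >> h.py <<'E'
C=np.array([.547,.0093]); YAW=-.117
def nut(i):
    s=np.array([(55,55),(-55,55),(-55,-55),(55,-55)][i])*1e-3
    c,n=np.cos(YAW),np.sin(YAW); return C+np.array([c*s[0]-n*s[1],n*s[0]+c*s[1]])
def show(tag=""):
    print(tag,"t%.2f"%T.current_t(),"F",np.round(T.current_wrist_force(),2),"M",np.round(T.current_torque(),3),"op %.4f"%T.current_opening(),"ff",np.round(T.current_finger_force(),1),"p",np.round(T.current_ee_pos(),4),flush=True)
ZT=.081
E
python3 - <<'E'
from h import *
p=nut(0); yaw=1.9
r.move_to([*p,.13],quat(yaw)); gripper_to(.055)
show("above"); print(r.move_l([*p,ZT],vel=.1,guard=6)); show("down")
gripper_to(.030,10); show("grip10")
gripper_to(.030,35); show("grip35")
for k in range(2):
    t=T.current_t(); yaw-=.1; r.move_l([*p,ZT-.00025*(k+1)],rot=quat(yaw),vel=.05); show("turn")
r.hold(.15); show("held")
E
```

```text
above t5.94 F [-0.37 -0.36 -0.22] M [ 0.013 -0.05  -0.001] op 0.0552 ff 0.0 p [0.6081 0.0575 0.13  ]
False
down t6.58 F [0.21 0.42 0.05] M [-0.066 -0.079 -0.06 ] op 0.0550 ff 0.0 p [0.6084 0.0575 0.0812]
grip10 t7.17 F [-0.15 -0.22  1.27] M [-0.062 -0.068  0.024] op 0.0301 ff 0.0 p [0.608  0.0575 0.0811]
grip35 t7.39 F [-0.45 -0.31  0.65] M [-0.048 -0.043 -0.018] op 0.0299 ff 0.0 p [0.608  0.0575 0.081 ]
turn t7.64 F [-0.51 -0.85 -0.1 ] M [-0.014 -0.11   0.026] op 0.0302 ff 0.0 p [0.608  0.0575 0.0807]
turn t7.89 F [0.21 1.1  0.39] M [ 0.013 -0.082  0.005] op 0.0303 ff 0.0 p [0.608  0.0575 0.0805]
held t8.04 F [0.11 1.35 0.43] M [-0.033 -0.068 -0.039] op 0.0301 ff 0.0 p [0.6081 0.0575 0.0805]
```

```bash
python3 - <<'E'
from h import *
im=vision.snapshot("wrist"); a=im
im=vision.snapshot("scene"); b=cv2.resize(im[150:310,200:413],(512,384))
cv2.imwrite("pics/w1.png",cv2.resize(np.hstack([a,b]),(800,300))[:,:,::-1])
gripper_to(.026,10); show("grip")
E
```

```text
grip t8.45 F [-0.23  0.24 -0.15] M [-0.045 -0.109 -0.039] op 0.0260 ff 0.0 p [0.608  0.0575 0.0805]
```

View pics/w1.png

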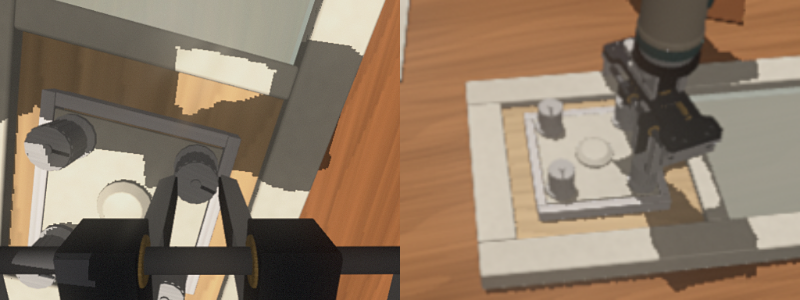

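```bash
python3 - <<'E'
from h import *
print(r.nose_length,np.round(T.current_tool_rot(),3))
k=vision.get_calibration("wrist"); im=vision.snapshot("wrist"); 
w,x,y,z=k["orientation"]; Rc=R.from_quat([x,y,z,w]); P=np.array(k["position"]); print(P.round(3),Rc.apply([0,0,1]).round(3))
K=np.array([[k["fx"],0,k["cx"]],[0,k["fy"],k["cy"]],[0,0,1]])
def proj(X):
    c=Rc.inv().apply(np.array(X)-P); return cv2.projectPoints(c.reshape(-1,1,3),np.zeros(3),np.zeros(3),K,np.array(k["D"],float))[0].reshape(-1,2).round(0)
p=T.current_ee_pos(); Rt=R.from_quat(np.roll(T.current_tool_rot(),-1))
tips=[p+Rt.apply([0,s*.013,r.nose_length]) for s in(-1,1)]
print("tips",tips,proj(np.array(tips)).tolist(),"headtop at nut0",proj(np.array([[*nut(0),.087],[.6059,.0545,.087]])).tolist())
for d in models.regions_of("nut0","wrist"):
    v,u=np.nonzero(d["pixels"]); print(round(d["score"],2),u.min(),u.max(),v.min(),v.max(),pix2plane(k,[(u.mean(),v.mean())],.08).round(4))
print([(np.round(d["at"],4).tolist(),round(d["score"],2)) for d in models.mark_of("nut0","wrist")])
for d in models.regions_of("nut0","top") : pass
vision.snapshot("top"); print([(np.round(d["at"],4).tolist(),round(d["score"],2)) for d in models.mark_of("nut0","top")])
cv2.imwrite("pics/w2.png",cv2.resize(im[130:290,140:353],(800,600))[:,:,::-1])
E
```

```text
0.025 [0.    0.66  0.751 0.   ]
[0.598 0.135 0.27 ] [ 0.033 -0.267 -0.963]
tips [array([0.59515776, 0.05584743, 0.05550592]), array([0.62094032, 0.05920297, 0.0555068 ])] [[234.0, 217.0], [272.0, 217.0]] headtop at nut0 [[253.0, 236.0], [249.0, 240.0]]
0.87 223 279 184 260 [[0.6065 0.0641 0.08  ]]
0.81 209 238 352 383 [[ 0.6015 -0.0451  0.08  ]]
0.63 22 97 285 370 [[ 0.4914 -0.0238  0.08  ]]
0.6 30 123 146 218 [[0.5026 0.075  0.08  ]]
[([0.5949, -0.0505, 0.0711], 0.94), ([0.4949, 0.0708, 0.0722], 0.93), ([0.6021, 0.0566, 0.0711], 0.64)]
[([0.5943, -0.0507, 0.0733], 0.54), ([0.4817, -0.0378, 0.0704], 0.46)]
```

View pics/w2.png

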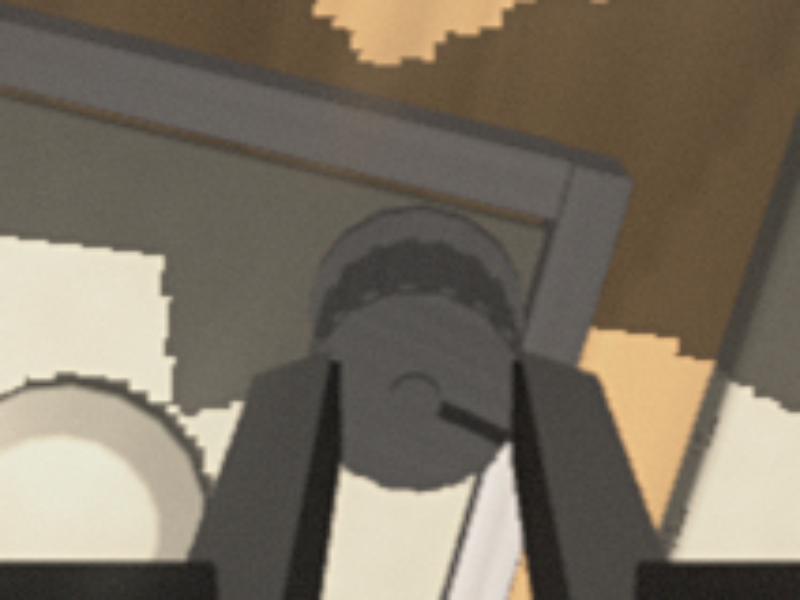

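The wrist crop shows nut 0's head at px (251,234) between the fingers, as predicted. The pads don't appear to be pressing on it, so I'll test by closing further and measuring.

```bash
python3 - <<'E'
from h import *
def avg(n=20):
    a=[];
    for _ in range(n): a.append(np.r_[T.current_wrist_force(),T.current_torque()]); r.hold(.01)
    return np.round(np.mean(a,0),3),np.round(np.std(a,0),3)
print(*avg(),T.current_t())
for o in (.022,.018,.012):
    gripper_to(o,10); show(o)
print(*avg(10))
E
```

```text
[ 0.009  0.06   0.104 -0.035 -0.098  0.023] [0.59  0.486 0.396 0.023 0.023 0.032] 8.9167
0.022 t9.22 F [ 0.3   0.72 -0.74] M [ 0.016 -0.114  0.011] op 0.0223 ff 0.0 p [0.608  0.0575 0.0805]
0.018 t9.53 F [0.07 0.25 0.31] M [-0.084 -0.073 -0.032] op 0.0180 ff 0.0 p [0.6081 0.0575 0.0805]
0.012 t9.88 F [-0.37  0.7  -0.39] M [-0.043 -0.077  0.034] op 0.0118 ff 0.0 p [0.608  0.0575 0.0805]
[-0.511  0.126  0.16  -0.044 -0.1   -0.003] [0.479 0.261 0.354 0.022 0.035 0.026]
```

```bash
python3 - <<'E'
from h import *
a=vision.snapshot("wrist")[130:290,140:353]; b=vision.snapshot("scene")[180:280,270:403]
cv2.imwrite("pics/w3.png",np.hstack([cv2.resize(a,(400,300)),cv2.resize(b,(400,300))])[:,:,::-1])
E
```

```text
(no output)
```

View pics/w3.png

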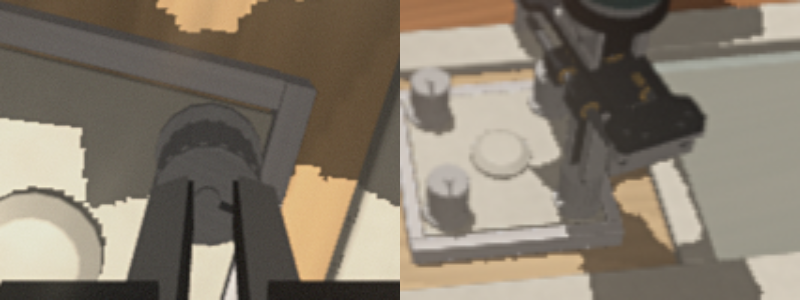

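```bash
python3 - <<'E'
from h import *
def pr(cam,X):
    k=vision.get_calibration(cam); w,x,y,z=k["orientation"]; Rc=R.from_quat([x,y,z,w])
    K=np.array([[k["fx"],0,k["cx"]],[0,k["fy"],k["cy"]],[0,0,1]])
    c=Rc.inv().apply(np.array(X)-np.array(k["position"])); return cv2.projectPoints(c.reshape(-1,1,3),np.zeros(3),np.zeros(3),K,np.array(k["D"],float))[0].reshape(-1,2)
s=pr("scene",[[.627,.0665,.0555],[.627,.0495,.0555],[.627,.0665,.09],[.627,.0495,.09],[.608,.0575,.087],[.608,.0575,.057]])
print("scene crop",((s-[270,180])*3+[400,0]).round().tolist())
w=pr("wrist",[[.602,.0655,.0555],[.614,.0655,.0555],[.602,.0655,.087],[.614,.0655,.087],[.602,.0655,.1],[.602,.0495,.087]])
print("wrist crop",((w-[140,130])*1.877).round().tolist())
E
```

```text
scene crop [[594.0, 208.0], [574.0, 212.0], [599.0, 182.0], [579.0, 186.0], [580.0, 168.0], [576.0, 191.0]]
wrist crop [[198.0, 141.0], [231.0, 145.0], [196.0, 172.0], [234.0, 177.0], [195.0, 188.0], [190.0, 219.0]]
```

```bash
python3 - <<'E'
from h import *
p=nut(0)
r.move_l([*p,.125],vel=.2); r.move_l([*C,.125],vel=.2); show("over boss")
print(r.move_l([*C,.035],vel=.06,guard=3)); show("touch")
r.move_l([*C,.125],vel=.2); show()
E
```

```text
over boss t10.97 F [-0.66  0.27 -0.41] M [-0.024 -0.201 -0.001] op 0.0118 ff 0.0 p [0.5473 0.0094 0.1246]
True
touch t12.19 F [0.2  0.1  5.52] M [-0.013 -0.1    0.004] op 0.0118 ff 2.4 p [0.5466 0.0093 0.0435]
 t12.75 F [ 0.03 -0.09 -0.23] M [-0.07  -0.082 -0.016] op 0.0122 ff 0.0 p [0.5463 0.0094 0.1244]
```

The boss touch shows the fingertips are really about 31–37 mm higher than the reported TCP implies. The fingers had therefore closed just above the nut head and turned nothing. I'll correct the height empirically and grip nut 0 again.

```bash
cat >> h.py <<'E'
ZT=.049
def avg(n=12,dt=.01):
    a=[]
    for _ in range(n): a.append(np.r_[T.current_wrist_force(),T.current_torque()]); r.hold(dt)
    return np.round(np.mean(a,0),3)
def go(i,yaw,z=ZT):
    p=nut(i); r.move_to([*p,z+.045],quat(yaw)); h=r.move_l([*p,z],vel=.1,guard=6)
    b=avg(10); gripper_to(.028,35); print("nut",i,"hit",h,"base",b); show("gripped"); return b
def up(i):
    gripper_to(.055); p=T.current_ee_pos(); r.move_l([p[0],p[1],p[2]+.045],vel=.2)
E
python3 - <<'E'
from h import *
gripper_to(.055)
b=go(0,1.9); print(avg(6)-b)
E
```

```text
nut 0 hit False base [ 0.214 -0.103  0.029 -0.023 -0.115 -0.003]
gripped t15.15 F [-3.86 -1.59  4.92] M [-0.424  0.754  0.014] op 0.0330 ff 35.0 p [0.6067 0.0571 0.0492]
[-4.877 -1.639  5.281 -0.406  0.887  0.025]
```

```bash
cat >> h.py <<'E'
C=np.array([.5457,.0090])
def turn(p,yaw,d,vel=.02):
    """turn clockwise by d rad about p=[x,y,z], sinking with it; returns new p,yaw"""
    p=np.array(p)-[0,0,.0025*d]; yaw-=d; r.move_l(list(p),rot=quat(yaw),vel=vel); return p,yaw
E
python3 - <<'E'
from h import *
p=np.array([*nut(0),.049]); yaw=1.9
r.move_l(list(p),vel=.02); print(avg(6))
for d in (.2,.3,.3):
    p,yaw=turn(p,yaw,d); show("turned"); print(avg(8))
q=T.current_tool_rot(); print("yaw now",yaw,q.tolist() if hasattr(q,'tolist') else q, quat(yaw))
E
```

```text
[-2.825 -1.74   4.567 -0.352  0.529  0.028]
turned t15.85 F [-3.59 -2.12  5.76] M [-0.434  0.595 -0.066] op 0.0333 ff 35.0 p [0.6064 0.057  0.0487]
[-3.693 -1.767  5.17  -0.397  0.65  -0.027]
turned t16.37 F [-4.02 -1.9   6.78] M [-0.421  0.789 -0.013] op 0.0330 ff 35.0 p [0.6061 0.057  0.0479]
[-4.262e+00 -2.071e+00  6.149e+00 -4.110e-01  7.870e-01  4.000e-03]
turned t16.88 F [-5.2  -2.04  7.34] M [-0.315  0.92   0.078] op 0.0337 ff 35.0 p [0.6057 0.0571 0.0472]
[-4.943 -1.513  6.734 -0.346  0.919  0.038]
yaw now 1.0999999999999999 [-0.0004417822179828661, 0.8525219279770003, 0.5226905217098484, -0.0008863755053299961] [np.float64(5.220207135674004e-17), np.float64(0.8525245220595058), np.float64(0.5226872289306591), np.float64(3.2005362093256573e-17)]
```

```bash
cat >> h.py <<'E'
C=np.array([.5448,.0090])
def nip(i,yaw=1.9,D=.8):
    b=go(i,yaw); f=avg(6); print("grip force",(f-b).round(2))
    q=T.current_ee_pos(); p=np.array([q[0],q[1],ZT])
    for d in (D/2,D/2):
        p,yaw=turn(p,yaw,d,.015); m=avg(8); print("turned F",m[:3],"Mz",(m[5]-b[5]).round(3))
    show(); up(i)
E
python3 - <<'E'
from h import *
up(0)
nip(2)
v=.547
r.move_to([.50,.01,.25],quat(-0.118)); im=vision.snapshot("wrist"); k=vision.get_calibration("wrist")
for d in models.mark_of("nut0","wrist"): print(np.round(d["at"],4),round(d["score"],2))
cv2.imwrite("pics/w4.png",cv2.resize(im[40:220,140:380],(800,600))[:,:,::-1]); print(T.current_t())
E
```

```text
nut 2 hit False base [ 0.167  0.213  0.302 -0.023 -0.118  0.018]
gripped t19.98 F [1.62 0.36 1.68] M [ 0.118 -0.312  0.012] op 0.0333 ff 35.0 p [ 0.4844 -0.0391  0.0494]
grip force [ 1.05  0.53  0.94  0.13 -0.19 -0.02]
turned F [-1.463e+00  2.000e-03  5.246e+00] Mz -0.016
turned F [-2.589  0.503  6.386] Mz -0.018
 t21.26 F [-2.77  0.87  6.46] M [ 0.015  0.405 -0.002] op 0.0334 ff 35.0 p [ 0.4836 -0.0391  0.0472]
[0.6076 0.055  0.071 ] 0.87
[ 0.5939 -0.0494  0.0696] 0.81
[ 0.4871 -0.038   0.0688] 0.75
[0.4939 0.0701 0.0691] 0.71
23.4833
```

View pics/w4.png

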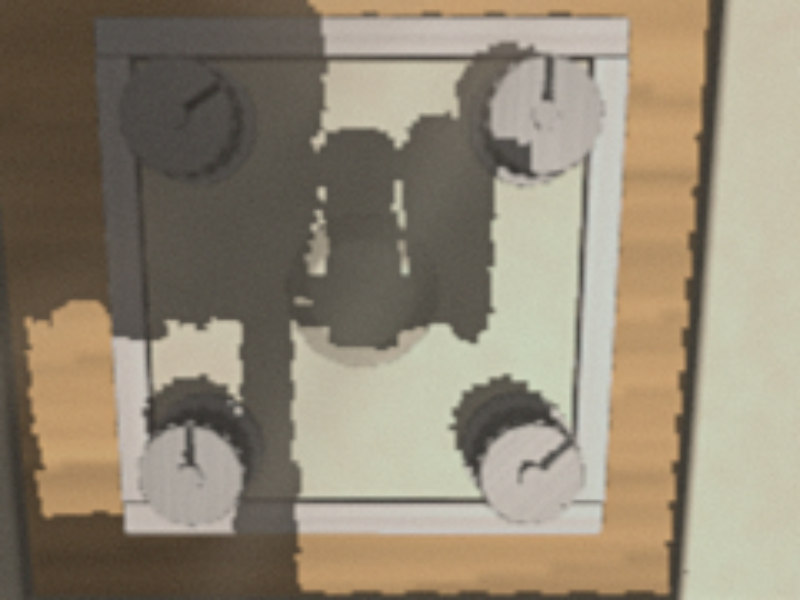

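The wrist crop shows the marks on nut 0 (crop 185,105) and nut 2 (crop 530,470) turned about 50° clockwise. Nuts 1 (190,470) and 3 (548,80) have not moved. Next I'll nip the other pair.

```bash
sed -i 's/+\.045/+.037/g; s/gripper_to(\.055)/gripper_to(.046)/' h.py; python3 - <<'E'
from h import *
for i in (1,3): nip(i)
print(T.current_t())
E
```

```text
nut 1 hit False base [ 0.234  0.261  0.188 -0.032 -0.111 -0.004]
gripped t26.21 F [0.94 0.08 1.3 ] M [ 0.082 -0.281 -0.005] op 0.0332 ff 35.0 p [0.4973 0.0702 0.0493]
grip force [ 1.16  0.12  0.88  0.11 -0.16  0.02]
turned F [-1.473 -0.204  4.711] Mz 0.021
turned F [-2.333  0.268  5.744] Mz -0.01
 t27.49 F [-2.58  0.27  5.37] M [ 0.019  0.416 -0.063] op 0.0335 ff 35.0 p [0.4966 0.0702 0.0472]
nut 3 hit False base [ 0.361  0.004  0.14  -0.037 -0.116  0.001]
gripped t30.17 F [0.56 0.52 2.78] M [ 0.057 -0.238  0.004] op 0.0333 ff 35.0 p [ 0.5937 -0.052   0.0496]
grip force [ 0.17  0.71  2.11  0.1  -0.1   0.  ]
turned F [-2.032  0.251  5.414] Mz -0.015
turned F [-2.104  0.313  5.968] Mz 0.0
 t31.45 F [-3.21 -0.25  6.8 ] M [-0.002  0.419 -0.008] op 0.0335 ff 35.0 p [ 0.5928 -0.052   0.0475]
32.2167
```

```bash
cat >> h.py <<'E'
def tighten(i,first=0.0,yaw=2.2,target=.19):
    b=go(i,yaw,.047); q=T.current_ee_pos(); p=np.array([q[0],q[1],.047]); tot=0; log=[]; d=first or .12
    while tot<1.75:
        p,yaw=turn(p,yaw,d,.02); tot+=d; m=avg(6,.01); M=m[5]-b[5]
        if M>.12: M=(M+avg(8,.01)[5]-b[5])/2
        log.append((round(tot,3),round(M,3),round(m[2],1)))
        if M>target-.02: break
        d=.13 if M<.07 else float(np.clip((target-M)/.5,.03,.13))
    print(log); show(); up(i)
E
python3 - <<'E'
from h import *
tighten(0)
E
```

```text
nut 0 hit False base [ 0.1   -0.     0.093 -0.014 -0.148 -0.003]
gripped t34.05 F [0.97 0.12 1.66] M [ 0.151 -0.274 -0.013] op 0.0336 ff 35.0 p [0.6068 0.0575 0.0477]
[(0.12, np.float64(0.016), np.float64(5.2)), (0.25, np.float64(0.013), np.float64(5.7)), (0.38, np.float64(0.014), np.float64(6.1)), (0.51, np.float64(0.051), np.float64(6.0)), (0.64, np.float64(0.062), np.float64(6.6)), (0.77, np.float64(0.091), np.float64(7.2)), (0.9, np.float64(0.118), np.float64(8.0)), (1.03, np.float64(0.164), np.float64(8.7)), (1.082, np.float64(0.216), np.float64(9.0))]
 t37.13 F [-3.48  0.56  9.11] M [-0.1    0.644  0.238] op 0.0336 ff 35.0 p [0.6059 0.0574 0.0453]
```

```bash
python3 - <<'E'
from h import *
tighten(2,.2)
E
```

```text
nut 2 hit False base [-0.113 -0.054  0.122 -0.01  -0.124  0.008]
gripped t40.03 F [1.57 1.01 0.97] M [ 0.234 -0.403  0.015] op 0.0336 ff 35.0 p [ 0.4847 -0.039   0.0475]
[(0.2, np.float64(-0.032), np.float64(5.7)), (0.33, np.float64(-0.016), np.float64(5.8)), (0.46, np.float64(-0.009), np.float64(6.2)), (0.59, np.float64(-0.003), np.float64(6.7)), (0.72, np.float64(0.013), np.float64(7.1)), (0.85, np.float64(0.027), np.float64(7.6)), (0.98, np.float64(0.087), np.float64(8.9)), (1.11, np.float64(0.159), np.float64(10.0)), (1.172, np.float64(0.181), np.float64(10.7))]
 t43.20 F [-4.11  1.07 10.73] M [0.023 0.601 0.17 ] op 0.0335 ff 35.0 p [ 0.4835 -0.0391  0.0449]
```

Nut 0 may have relaxed when the cover levelled, so I'll recheck it now. A 0.06 rad wind-up only loads the bush, which makes it a safe test.

```bash
sed -i 's/target=\.19):/target=.19,z=.047):/; s/go(i,yaw,\.047)/go(i,yaw,z)/; s/q\[1\],\.047\]/q[1],z]/' h.py; python3 - <<'E'
from h import *
tighten(0,.055,yaw=1.2,z=.045)
E
```

```text
nut 0 hit False base [ 0.183 -0.101  0.28  -0.042 -0.055 -0.009]
gripped t45.59 F [-2.02 -0.05  3.43] M [0.012 0.126 0.009] op 0.0335 ff 35.0 p [0.6059 0.0573 0.0456]
[(0.055, np.float64(0.12), np.float64(5.8)), (0.185, np.float64(0.253), np.float64(6.3))]
 t46.29 F [-2.68  0.5   6.49] M [0.105 0.392 0.234] op 0.0333 ff 35.0 p [0.6058 0.0574 0.0454]
```

```bash
python3 - <<'E'
from h import *
tighten(1,.3)
tighten(3,.3)
E
```

```text
nut 1 hit False base [ 0.113  0.082  0.361 -0.013 -0.128 -0.007]
gripped t49.09 F [1.06 2.2  1.46] M [ 0.245 -0.297  0.004] op 0.0334 ff 35.0 p [0.4976 0.0704 0.0476]
[(0.3, np.float64(-0.007), np.float64(5.8)), (0.43, np.float64(-0.002), np.float64(5.7)), (0.56, np.float64(-0.011), np.float64(5.9)), (0.69, np.float64(-0.023), np.float64(6.3)), (0.82, np.float64(-0.032), np.float64(6.1)), (0.95, np.float64(0.008), np.float64(6.7)), (1.08, np.float64(0.058), np.float64(7.9)), (1.21, np.float64(0.099), np.float64(9.0)), (1.34, np.float64(0.181), np.float64(10.6))]
 t52.33 F [-3.94  0.12 11.06] M [0.044 0.631 0.135] op 0.0333 ff 35.0 p [0.4964 0.0704 0.0445]
nut 3 hit False base [ 0.243  0.039  0.358 -0.017 -0.132  0.006]
gripped t55.43 F [1.23 1.07 1.85] M [ 0.168 -0.34   0.011] op 0.0333 ff 35.0 p [ 0.594  -0.0519  0.0477]
[(0.3, np.float64(-0.026), np.float64(5.3)), (0.43, np.float64(-0.015), np.float64(5.5)), (0.56, np.float64(-0.04), np.float64(5.7)), (0.69, np.float64(-0.031), np.float64(5.8)), (0.82, np.float64(-0.05), np.float64(6.4)), (0.95, np.float64(-0.015), np.float64(6.5)), (1.08, np.float64(0.039), np.float64(7.9)), (1.21, np.float64(0.116), np.float64(8.8)), (1.34, np.float64(0.165), np.float64(9.8)), (1.389, np.float64(0.231), np.float64(9.8))]
 t59.03 F [-3.68  0.09  9.39] M [0.101 0.677 0.235] op 0.0332 ff 35.0 p [ 0.5927 -0.0518  0.0446]
```

```bash
python3 - <<'E'
from h import *
tighten(1,.055,yaw=1.0,target=.165,z=.045)
print(T.current_t())
E
```

```text
nut 1 hit False base [ 0.015  0.144  0.284 -0.023 -0.042  0.013]
gripped t61.42 F [-1.94  1.41  2.37] M [ 0.229  0.199 -0.053] op 0.0335 ff 35.0 p [0.4965 0.0703 0.0455]
[(0.055, np.float64(0.112), np.float64(5.7)), (0.162, np.float64(0.195), np.float64(6.7))]
 t62.17 F [-2.22  0.35  6.19] M [0.125 0.4   0.251] op 0.0333 ff 35.0 p [0.4964 0.0704 0.0453]
62.9333
```

```bash
python3 -c "
from h import *
show(); print(r.sign_off())"
```

```text
t62.93 F [ 0.28 -0.47  0.1 ] M [-0.026 -0.038 -0.024] op 0.0462 ff 0.0 p [0.4973 0.0703 0.0821]
the job is handed in; nothing more can be done
None
```

I handed the job in at about 63 s: all four nuts nipped and then tightened in star order (0–2, then 1–3), last held readings 0.18–0.25 N m, nuts 0 and 1 topped up once, gripper clear; sign-off gave no verdict and I did not measure the cover's level.

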